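# Set the spacer in the wide gap and hold the tile tight against it

### The job

On the flat grey jig two ceramic tiles on sprung slides face a steel stop rail. Take the white spacer block that stands on the bench and slide it upright down to the deck in the only gap between a tile and the rail that is wide enough for it, flat side to the rail and wholly behind the tile, and let go of it; then push that tile towards the rail until rail, spacer and tile are pressed flush together, and finish while still holding the tile pressed there, because the spring pushes it back. Do not push a tile with no spacer behind it, and leave the other things on the bench where they are.

Things in the scene. Friction and masses are not known exactly. Their poses are not given: they have to be found in the camera images.
- jig: flat grey-painted deck fixed to the bench, 165 (x) x 220 (y) x 12 mm high; origin at bench level, deck spans x -90 to +75 mm, y -110 to +110 mm; deck top 12 mm above the bench. x points from the tiles to the rail, roughly away from the robot; z up
- rail: steel stop rail fixed on the deck, 20 (x) x 220 (y) x 28 mm, top 40 mm above the bench; origin at deck level at the middle of the face that looks towards the tiles, which is at x = +50 mm of the jig; axes as the jig's. The tiles lie 55 mm left and right of the jig's middle. The gap from tile edge to rail is 8 to 11 mm at one tile, 17 to 21 mm at the other. A tile can be pushed 8.5 mm towards the rail from rest; its spring resists with 2 N, rising 0.3 N per mm
- spacer: plain white plastic block standing upright on the bench beside the jig, 14 (x, thickness) x 40 (y) x 70 mm (z, height), about 80 g, loose; origin at the centre of its underside. Standing on the deck in the gap it rises well above tile and rail
- tile_1: white ceramic tile, 60 (x, towards the rail) x 64 (y) x 10 mm, with a dark steel slide block of the same outline under it (12 mm thick, underside 14 mm above the bench), moving with it; origin at the centre of the tile's underside, 26 mm above the bench, top at 36 mm; axes as the jig's. Same as tile_2; either may be the left one; compare their distances from the rail to find the wide gap
- tile_2: white ceramic tile, 60 (x, towards the rail) x 64 (y) x 10 mm, with a dark steel slide block of the same outline under it (12 mm thick, underside 14 mm above the bench), moving with it; origin at the centre of the tile's underside, 26 mm above the bench, top at 36 mm; axes as the jig's. Same as tile_1; either may be the left one; compare their distances from the rail to find the wide gap
- amber_jar: bystander: amber jar, 40 mm across, 70 mm tall; origin under its centre
- vial: bystander: small clear vial, 22 mm across, 45 mm tall; origin under its centre
- screwdriver: bystander: screwdriver lying beyond the jig, 170 mm long; origin under its middle
- wrench: bystander: wrench lying to the right of the jig, 140 mm long; origin under its middle
- beaker: bystander: glass beaker, 68 mm across, 90 mm tall; origin under its centre
- collar: bystander: steel ring lying on the jig's deck near its front edge, in the middle, 36 mm across, 16 mm high; origin under its centre
- fitting: bystander: stepped brass fitting, 28 mm across, 34 mm tall; origin under its centre
Mind the look-alikes: they are no part of the job. What is shaped like the spacer but brown is not meant.

How it is judged (in metres and radians):
On the way:
1. the spacer stands on the deck in a gap between tile and rail, let go (((z of spacer in the frame of jig between 0.009 and 0.015 m and angle between spacer's own z axis and vertical below 0.1 rad and y of spacer in the frame of tile_1 between -0.016 and 0.016 m and x of spacer in the frame of tile_1 above 0.034 m and x of spacer in the frame of jig below 0.0455 m) or (z of spacer in the frame of jig between 0.009 and 0.015 m and angle between spacer's own z axis and vertical below 0.1 rad and y of spacer in the frame of tile_2 between -0.016 and 0.016 m and x of spacer in the frame of tile_2 above 0.034 m and x of spacer in the frame of jig below 0.0455 m)) and contact force between the fingers and spacer below 0.1 N), for 0.2 s.
At the end, for the whole second after the job is handed in: spacer upright (0.1 rad) on the deck (3 mm), square to the rail (0.06 rad), within 16 mm of its tile's middle; rail, spacer and tile touch with over 1.5 N at both faces, the robot pushing the tile or its block with over 1.5 N and off the spacer; the other tile pushed under 3 mm (((z of spacer in the frame of jig between 0.009 and 0.015 m and angle between spacer's own z axis and vertical below 0.1 rad and y of spacer in the frame of tile_1 between -0.016 and 0.016 m and x of spacer in the frame of tile_1 between 0.034 and 0.039 m and x of spacer in the frame of jig between 0.0405 and 0.0455 m and angle between the x axis of spacer and the x axis of jig, either way round below 0.06 rad and contact force between tile_1 and spacer above 1.5 N and contact force between spacer and rail above 1.5 N and contact force between any of the fingers, the arm and tile_1 above 1.5 N and distance of tile_2 from where it was at the start of the episode below 0.003 m and contact force between the fingers and spacer below 0.5 N and linear speed of spacer below 0.02 m/s) or (z of spacer in the frame of jig between 0.009 and 0.015 m and angle between spacer's own z axis and vertical below 0.1 rad and y of spacer in the frame of tile_2 between -0.016 and 0.016 m and x of spacer in the frame of tile_2 between 0.034 and 0.039 m and x of spacer in the frame of jig between 0.0405 and 0.0455 m and angle between the x axis of spacer and the x axis of jig, either way round below 0.06 rad and contact force between tile_2 and spacer above 1.5 N and contact force between spacer and rail above 1.5 N and contact force between any of the fingers, the arm and tile_2 above 1.5 N and distance of tile_1 from where it was at the start of the episode below 0.003 m and contact force between the fingers and spacer below 0.5 N and linear speed of spacer below 0.02 m/s))); the arm keeps its last pose, push and grip.
It fails at once if tile 1 is pushed more than 4 mm with no spacer in its gap (distance of tile_1 from where it was at the start of the episode above 0.004 m and not (z of spacer in the frame of jig between 0.009 and 0.015 m and angle between spacer's own z axis and vertical below 0.1 rad and y of spacer in the frame of tile_1 between -0.016 and 0.016 m and x of spacer in the frame of tile_1 above 0.034 m and x of spacer in the frame of jig below 0.0455 m)).
It fails at once if tile 2 is pushed more than 4 mm with no spacer in its gap (distance of tile_2 from where it was at the start of the episode above 0.004 m and not (z of spacer in the frame of jig between 0.009 and 0.015 m and angle between spacer's own z axis and vertical below 0.1 rad and y of spacer in the frame of tile_2 between -0.016 and 0.016 m and x of spacer in the frame of tile_2 above 0.034 m and x of spacer in the frame of jig below 0.0455 m)).
It fails at once if a bystander is moved more than 30 mm (distance of any of amber_jar, vial, screwdriver, wrench, beaker, collar, fitting from where it was at the start of the episode above 0.03 m).
It also fails if it takes over 50 s, if anything falls off the work surface, if the arm or the gripper's body presses on something with over 40 N, if the wrist force passes 120 N, or if a joint passes its speed limit or range.

### The arm

A 7-joint arm with a two-finger parallel gripper is mounted at the origin on the work surface. World frame = base frame: x ahead of the robot, y to its left, z up, the work surface at z = 0. Lengths are in m, angles in degrees, forces in N, time in s.
With the tool pointing down it reaches from about 0.4 to 0.85 m from the base axis. Payload 10.4 kg.
Tool frame: the origin (TCP) lies between the finger pads; the fingertips stand env.tip_extent ahead of it and the grasp point (between the pads) lies 5 mm behind it (env.tip_extent is the distance from the TCP to the fingertips, in m); z points along the fingers, y is the line along which they close (so a half turn about z gives the same grasp; the last joint's range is limited). The gripper opens to 87 mm and grips with 3 to 60 N. Pads are 19 mm wide; open, the fingers measure 117 mm over their backs; the gripper's body (75 mm by 190 mm) begins 51 mm behind the grasp point.
Start: joints at [75.539, 19.034, -3.707, 83.658, 1.238, 77.344, -5.071], TCP at [0.142, -0.609, 0.237] pointing down, gripper open.
Joint ranges: [-148.97, 148.97], [-28.65, 121.19], [-84.17, 76.75], [9.2, 138.47], [-72.65, 252.65], [3.7, 117.97], [-149.18, 149.18]. Speed limits (degrees/s): [127.2, 127.2, 159.86, 159.86, 180, 180, 180].

### API

Orientations are given as [roll, pitch, yaw] about the fixed x, y, z axes, in that order (R = Rz(yaw) Ry(pitch) Rx(roll)).
In Python, from cell import readout, vision, order, env gives the robot as it stands.
- The arm moves only by the shell command python3 -m crank 'ROWS' [FORCE]. ROWS is a JSON object of lists of equal length, an entry for each row: "dp": the shift along the tool's x, y, z in m, a list of three; "spin": the turn about the tool's z in rad; "jaw": the finger opening in m, from 0 to 0.087. A call has exactly 10 rows; each row is the pose to reach, as a shift and turn from the pose commanded when the call began, along the tool's axes at that moment; what a row does not reach only later rows make up. A row lasts 1/8 s, in which the tool goes at most 62.5 mm and 10.7 degrees, less where a joint would pass 70% of its speed; a pose out of reach is approached as far as the arm can. A call with a gripper value outside its range is refused whole. The fingers move at their own pace and stop on an object; FORCE is the grip in N (left out, the last holds). Time passes only in rows, so rows that repeat a pose let the fingers close, or fill a call up. It gives the time, the measured TCP pose, the force, the opening and the grip force at its end, in the units of the state.
- readout.get_obs(): the state, without advancing time (a new reading comes with each control period).
- vision.capture(name): name is "scene" or "side" or "wrist"; returns a dict with "frame" (420x560x3 uint8, red, green, blue), "mtx" (3x3 intrinsics, pixels), "origin" and "rotation" of the camera in the world. Camera axes: x right, y down, z forward; pixel columns grow to the right and rows downward; lengths in m; the calibration is good to about 2 mm. A picture is of the moment at which its call begins. There is no depth.
- order.hand_in(): hands the job in; it is judged then, once.
The state is a dict: "t": time; "joint_positions": joint angles; "qd": joint speeds; "tau": joint torques, N m; "tcp_pos": TCP position; "ee_rot": TCP orientation; "wrist_force": force on the tool from outside, world axes, zero at the start; "wrist_torque": the same for the moment, N m; "opening": finger opening in m; "grip_force": force on a finger pad.
Only numpy, scipy, OpenCV 4.12 (cv2) and the standard library are available. Lean on these libraries where they do the work, as an engineer would, in place of code of your own. Each camera call takes 0.05 s, during which the arm holds its last target. There are 200 camera calls.

## Working session

There is one attempt and no reset: what is moved stays moved. The work goes in short steps, Python scripts to look and compute and a shell command to move; the robot and the scene stay as the last step left them, time stands still between calls to the robot, and variables do not carry over. Pictures are saved under pics/ and viewed, at most 12 in all, crops included, and the job is handed in when it is done.

```bash
mkdir -p pics; ls
python3 - <<'E'
from cell import readout, vision, order, env
import cv2, numpy as np
o=readout.get_obs(); print({k:np.round(o[k],3).tolist() for k in ('t','tcp_pos','ee_rot','opening','wrist_force')}, env.tip_extent)
for n in ('scene','side','wrist'):
    c=vision.capture(n); cv2.imwrite(f'pics/{n}0.png',c['frame'][:,:,::-1]); print(n,np.round(c['mtx'],1).tolist(),np.round(c['origin'],3),np.round(c['rotation'],3).tolist())
E
```

```text
pics
{'t': 0.0, 'tcp_pos': [0.142, -0.608, 0.236], 'ee_rot': [-179.913, 0.005, 13.169], 'opening': 0.087, 'wrist_force': [-0.03, -0.12, 0.794]} 0.014
scene [[391.4, 0.0, 278.7], [0.0, 391.4, 215.3], [0.0, 0.0, 1.0]] [ 1.066 -0.049  0.808] [-147.087, 0.465, 84.16]
side [[486.1, 0.0, 275.4], [0.0, 486.1, 210.8], [0.0, 0.0, 1.0]] [0.023 0.579 0.665] [-126.78, 0.867, -136.764]
wrist [[322.8, 0.0, 283.2], [0.0, 322.8, 215.2], [0.0, 0.0, 1.0]] [ 0.221 -0.59   0.384] [162.995, -0.005, -76.818]
```

View pics/scene0.png

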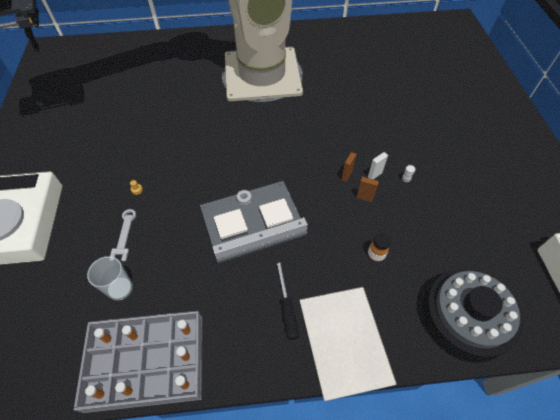

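View pics/side0.png

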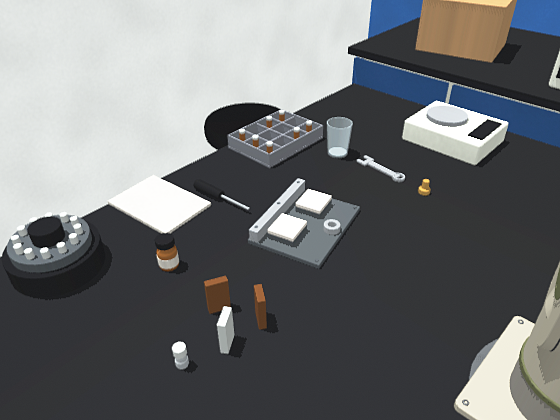

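```bash
cat > h.py <<'E'
from cell import readout, vision, order, env
import cv2, numpy as np
from scipy.spatial.transform import Rotation as R
def rot(c): return R.from_euler('xyz',c['rotation'],degrees=True).as_matrix()
def cast(c,px,z):
    px=np.atleast_2d(np.float64(px)); d=np.c_[px,np.ones(len(px))]@np.linalg.inv(c['mtx']).T@rot(c).T
    o=np.array(c['origin']); return (o+d*((z-o[2])/d[:,2])[:,None])[:,:2]
def proj(c,P):
    q=(np.atleast_2d(P)-c['origin'])@rot(c)@np.array(c['mtx']).T; return q[:,:2]/q[:,2:]
def white(c,lo=150,sat=40):
    h=cv2.cvtColor(c['frame'],cv2.COLOR_RGB2HSV); return ((h[...,2]>lo)&(h[...,1]<sat)).astype(np.uint8)*255
def blobs(m,amin=60):
    cs,_=cv2.findContours(m,cv2.RETR_EXTERNAL,cv2.CHAIN_APPROX_NONE); return [k[:,0] for k in cs if cv2.contourArea(k)>amin]
def rect(P):
    r=cv2.minAreaRect(np.float32(P*1000)); return np.round(r[0],1),np.round(r[1],1),round(r[2],1)
E
python3 - <<'E'
from h import *
for n in ('scene','side'):
    c=vision.capture(n)
    for b in blobs(white(c,170,50)):
        if cv2.contourArea(b)<2500: print(n,b.mean(0).round(),cv2.contourArea(b),'z36',rect(cast(c,b,.036)),'z70',rect(cast(c,b,.07))[0], 'z0',rect(cast(c,b,0))[0])
for n,k in (('scene',(310,150,440,280)),('scene',(190,170,320,260)),('side',(170,180,370,370))):
    pass
c=vision.capture('scene')['frame'][130:265,190:430,::-1]; a=cv2.resize(c,None,fx=3.3,fy=3.3,interpolation=2)
cv2.imwrite('pics/crop1.png',a); print(a.shape)
E
```

```text
scene [119. 287.] 320.5 z36 (array([ 712.4, -358.5]), array([45.1, 44. ]), 42.9) z70 [ 728.  -344.9] z0 [ 695.9 -372.9]
scene [259. 235.] 586.0 z36 (array([617.4, -52.2]), array([ 18.9, 218.2]), 14.0) z70 [637.1 -52. ] z0 [596.4 -52.3]
scene [122. 241.] 228.0 z36 (array([ 589.5, -365.2]), array([ 34.9, 115.1]), 83.6) z70 [ 610.5 -351.2] z0 [ 567.3 -379.9]
scene [230. 223.] 602.5 z36 (array([ 577.4, -118.5]), array([64.5, 64.3]), 14.2) z70 [ 598.9 -115.5] z0 [ 554.6 -121.7]
scene [276. 212.] 572.0 z36 (array([558.7, -10.4]), array([64.2, 65.1]), 14.1) z70 [581.  -12.1] z0 [535.   -8.6]
scene [244. 196.] 96.0 z36 (array([502.8, -84.1]), array([31. , 29.9]), 52.8) z70 [527.6 -82.6] z0 [476.5 -85.8]
scene [266.  80.] 1369.0 z36 (array([37.4, -3.1]), array([221.9, 221.3]), 89.9) z70 [82.7 -5.1] z0 [-10.6  -1. ]
side [178. 348.] 121.5 z36 (array([473.8, 337.2]), array([21.9, 24.5]), 73.5) z70 [449.5 350.2] z0 [499.6 323.3]
side [222. 330.] 174.0 z36 (array([451.4, 263.5]), array([21. , 95.2]), 43.5) z70 [428.3 280.5] z0 [475.9 245.4]
side [549. 302.] 143.0 z36 (array([  82.5, -154. ]), arr
[... 316 characters left out ...]
(array([553.7,  -5.1]), array([64.1, 72.6]), 13.9) z70 [525.   26.5] z0 [584.  -38.5]
side [313. 200.] 504.5 z36 (array([ 571.9, -112.9]), array([63.3, 73.8]), 14.1) z70 [542.2 -75.6] z0 [ 603.3 -152.5]
side [276. 205.] 482.0 z36 (array([621.4, -53.2]), array([ 20. , 222.4]), 14.0) z70 [589.1 -19. ] z0 [655.6 -89.4]
side [379. 167.] 208.0 z36 (array([ 536.8, -327.7]), array([ 39. , 131.9]), 83.3) z70 [ 509.  -278.7] z0 [ 566.1 -379.6]
side [340. 136.] 306.0 z36 (array([ 708.4, -391.6]), array([ 70.6, 204.5]), 38.4) z70 [ 671.4 -339.1] z0 [ 747.6 -447.1]
side [556.  71.] 156.5 z36 (array([  458. , -1291.7]), array([ 29.7, 374.4]), 18.3) z70 [  434.5 -1190.6] z0 [  482.9 -1398.7]
(446, 792, 3)
```

View pics/crop1.png

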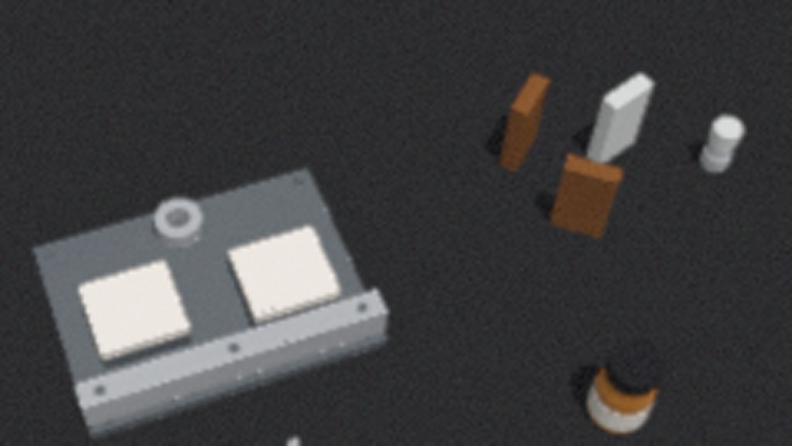

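```bash
python3 -m crank '{"dp":[[0.046,-0.041,0],[0.092,-0.082,0],[0.138,-0.123,0],[0.184,-0.164,0],[0.23,-0.205,0],[0.276,-0.246,0],[0.322,-0.287,0],[0.368,-0.328,0],[0.414,-0.369,0],[0.46,-0.41,0]],"spin":[0,0,0,0,0,0,0,0,0,0],"jaw":[0.087,0.08,0.07,0.06,0.055,0.055,0.055,0.055,0.055,0.055]}' 20
python3 - <<'E'
from h import *
c=vision.capture('wrist'); cv2.imwrite('pics/w1.png',c['frame'][:,:,::-1])
for b in blobs(white(c,140,60),300): print(b.mean(0).round(),'z36',rect(cast(c,b,.036)),'z40',rect(cast(c,b,.04)))
s=vision.capture('scene'); print(rect(cast(s,[(385.5,152.7),(388,155.5),(372.7,162.7),(371,159.7)],.07)))
E
```

```text
t: 1.55
tcp_pos: [0.4978, -0.103, 0.2369]
ee_rot: [180.0, -0.0, 13.1]
wrist_force: [1.3, -0.2, -0.9]
opening: 0.0549
grip_force: 0.0
[285. 314.] z36 (array([ 348.6, -140. ]), array([ 20.7, 289.3]), 12.8) z40 (array([ 351.2, -139.4]), array([ 20.4, 286. ]), 12.8)
[520. 179.] z36 (array([ 561.6, -352.5]), array([ 36.8, 129.3]), 84.6) z40 (array([ 561.8, -349.4]), array([ 36.4, 127.8]), 84.6)
[261. 151.] z36 (array([539.6, -72.1]), array([122.8, 201.7]), 13.5) z40 (array([540. , -72.2]), array([121.4, 199.4]), 13.5)
[259.  65.] z36 (array([618.5, -50.9]), array([ 21.4, 223.1]), 14.1) z40 (array([618. , -51.3]), array([ 21.2, 220.5]), 14.1)
[553.  68.] z36 (array([ 681.2, -334.2]), array([43.5, 16.6]), 27.2) z40 (array([ 680. , -331.3]), array([43. , 16.4]), 27.2)
(array([447.9, 258. ]), array([10.5, 47.4]), 23.5)
```

View pics/w1.png

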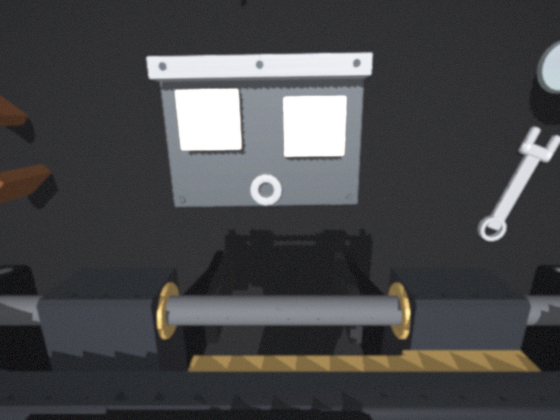

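```bash
python3 - <<'E'
from h import *
c=vision.capture('wrist')
for b in blobs(white(c,225,60),300): print(b.mean(0).round(),'z36',rect(cast(c,b,.036)),'z40',rect(cast(c,b,.04)))
E
python3 -m crank '{"dp":[[0.004,-0.04,0],[0.008,-0.08,0],[0.012,-0.12,0],[0.016,-0.16,0],[0.02,-0.2,0],[0.024,-0.24,0],[0.028,-0.28,0],[0.031,-0.32,0],[0.033,-0.363,0],[0.033,-0.363,0]],"spin":[0.17,0.34,0.51,0.68,0.85,1.02,1.19,1.36,1.39,1.39],"jaw":[0.055,0.055,0.055,0.055,0.055,0.055,0.055,0.055,0.055,0.055]}'
python3 - <<'E'
from h import *
c=vision.capture('wrist'); cv2.imwrite('pics/w2.png',c['frame'][:,:,::-1])
print(readout.get_obs()['joint_positions'])
for b in blobs(white(c,120,60),100): print(b.mean(0).round(),'z70',rect(cast(c,b,.07)))
E
```

```text
[270. 192.] z36 (array([497.7, -83.2]), array([31.5, 31.1]), 58.3) z40 (array([498.6, -83.1]), array([31.2, 30.8]), 58.3)
[516. 199.] z36 (array([ 555.5, -351.3]), array([13. , 82.5]), 81.4) z40 (array([ 555.8, -348.1]), array([12.8, 81.6]), 81.4)
[320. 129.] z36 (array([ 574.7, -119.1]), array([59.9, 63.4]), 14.1) z40 (array([ 574.8, -118.6]), array([59.2, 62.6]), 14.1)
[214. 121.] z36 (array([556.2, -10. ]), array([59. , 64.4]), 13.7) z40 (array([556.5, -10.8]), array([58.3, 63.7]), 13.7)
[267.  69.] z36 (array([618.9, -50.8]), array([ 18.4, 220.1]), 14.0) z40 (array([618.4, -51.1]), array([ 18.2, 217.6]), 14.0)
t: 2.95
tcp_pos: [0.4722, 0.1153, 0.1945]
ee_rot: [176.8, 5.5, -42.3]
wrist_force: [-1.2, 0.8, -1.6]
opening: 0.055
grip_force: 0.0
[ -31.92676514    7.40058873   15.99087215  103.80962504   -5.15110055
   74.8713942  -146.42122047]
[ 14. 415.] z70 (array([483.4, 500.2]), array([34., 13.]), 43.5)
[544. 310.] z70 (array([184.1,  -9.6]), array([33.9, 49.5]), 64.8)
[ 77. 318.] z70 (array([510.6, 345.6]), array([143.5,  62.4]), 43.0)
[283. 310.] z70 (array([378.2, 186.2]), array([241.2,  40.5]), 45.2)
[194. 274.] z70 (array([467.1, 223.8]), array([14.1, 43.2]), 24.2)
[48. 90.] z70 (array([649.4, 181.7]), array([30.9, 37.4]), 45.5)
[342.  40.] z70 (array([543.6, -12.3]), array([137.7, 114.8]), 14.1)
```

View pics/w2.png

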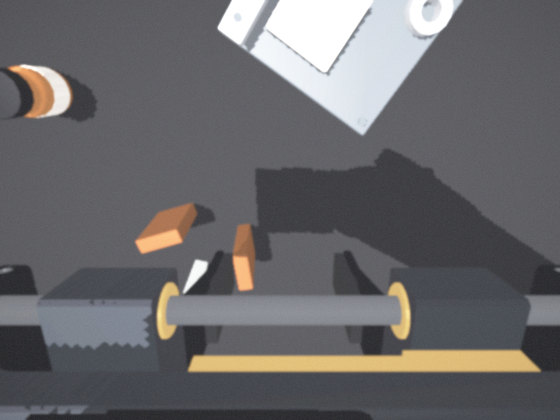

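```bash
python3 -m crank '{"dp":[[0,0,0],[0,0,0],[0,0,0],[0,0,0],[0,0,0],[0,0,0],[0,0,0],[0,0,0],[0,0,0],[0,0,0]],"spin":[-0.17,-0.34,-0.51,-0.68,-0.85,-1.02,-1.19,-1.36,-1.53,-1.7],"jaw":[0.055,0.055,0.055,0.055,0.055,0.055,0.055,0.055,0.055,0.055]}'
```

```text
t: 4.25
tcp_pos: [0.4722, 0.1154, 0.1949]
ee_rot: [-174.2, 2.4, 55.8]
wrist_force: [0.9, 0.3, 0.1]
opening: 0.055
grip_force: 0.0
```

```bash
cat >> h.py <<'E'
def state():
    o=readout.get_obs(); M=R.from_euler('xyz',o['ee_rot'],degrees=True).as_matrix()
    return o,np.array(o['tcp_pos']),M
def dp(target):
    o,p,M=state(); return np.round(M.T@(np.array(target)-p),4)
def tilt():
    M=state()[2]; return np.round(np.degrees(M[:2,2]),2), np.round(M,3).tolist()
E
python3 -c "
from h import *
print(dp([.78,-.166,.195]),tilt(), readout.get_obs()['joint_positions'])"
```

```text
[-0.0599  0.4108 -0.0394] (array([-6.1 ,  1.32]), [[0.561, 0.821, -0.107], [0.827, -0.562, 0.023], [-0.041, -0.101, -0.994]]) [-25.01396765   7.27936733   8.6858325  103.46308073  -4.22508959
  74.8862889  -49.3457314 ]
```

```bash
python3 -m crank '{"dp":[[-0.008,0.055,-0.005],[-0.016,0.11,-0.01],[-0.024,0.165,-0.016],[-0.032,0.22,-0.021],[-0.04,0.275,-0.026],[-0.048,0.33,-0.032],[-0.054,0.37,-0.035],[-0.06,0.411,-0.039],[-0.06,0.411,-0.039],[-0.06,0.411,-0.039]],"spin":[0,0,0,0,0,0,0,0,0,0],"jaw":[0.055,0.055,0.055,0.055,0.055,0.055,0.055,0.055,0.055,0.055]}'
python3 -c "
from h import *
o,p,M=state()
u=np.array([.978,-.208,0])
print(dp(p+u*.1),tilt(), np.round(o['joint_positions'],1))"
```

```text
t: 5.5
tcp_pos: [0.7781, -0.1675, 0.1942]
ee_rot: [-174.1, 2.3, 55.5]
wrist_force: [-0.3, 0.4, 0.7]
opening: 0.0551
grip_force: 0.0
[ 0.0383  0.0917 -0.011 ] (array([-6.14,  1.4 ]), [[0.566, 0.817, -0.107], [0.823, -0.567, 0.024], [-0.041, -0.102, -0.994]]) [  2.1  50.4  17.6  43.3 -13.3  94.  -20.6]
```

```bash
python3 -m crank '{"dp":[[0.008,0.018,-0.002],[0.015,0.037,-0.004],[0.02,0.048,-0.006],[0.024,0.058,-0.007],[0.028,0.067,-0.008],[0.032,0.077,-0.009],[0.036,0.086,-0.01],[0.04,0.096,-0.011],[0.044,0.106,-0.012],[0.048,0.115,-0.014]],"spin":[0,0,0,0,0,0,0,0,0,0],"jaw":[0.055,0.055,0.055,0.055,0.055,0.055,0.055,0.055,0.055,0.055]}'
python3 -c "
from h import *
o,p,M=state()
u=np.array([.978,-.208,0])
print(dp(p+u*.1),tilt(), np.round(o['joint_positions'],1))"
```

```text
t: 6.75
tcp_pos: [0.8584, -0.1833, 0.1843]
ee_rot: [-176.5, 1.4, 55.4]
wrist_force: [0.4, -0.3, 0.4]
opening: 0.055
grip_force: 0.0
[ 0.0384  0.0921 -0.0066] (array([-3.72,  0.84]), [[0.567, 0.821, -0.065], [0.823, -0.568, 0.015], [-0.025, -0.062, -0.998]]) [  5.3  73.4  71.9   9.4 -69.4 107.3 -20.1]
```

```bash
python3 -m crank '{"dp":[[0.002,0.005,0],[0.004,0.01,-0.001],[0.006,0.015,-0.001],[0.008,0.02,-0.001],[0.01,0.025,-0.002],[0.012,0.029,-0.002],[0.014,0.033,-0.002],[0.016,0.037,-0.003],[0.018,0.043,-0.003],[0.02,0.048,-0.003]],"spin":[0,0,0,0,0,0,0,0,0,0],"jaw":[0.055,0.055,0.055,0.055,0.055,0.055,0.055,0.055,0.055,0.055]}'
python3 -c "
from h import *
o,p,M=state()
u=np.array([.978,-.208,0])
print(dp(p+u*.1),tilt(), np.round(o['joint_positions'],1))"
```

```text
t: 8.0
tcp_pos: [0.8726, -0.186, 0.1706]
ee_rot: [-178.2, 0.8, 55.5]
wrist_force: [-0.9, 0.0, 0.1]
opening: 0.055
grip_force: 0.0
[ 0.0383  0.0923 -0.0035] (array([-1.96,  0.41]), [[0.567, 0.823, -0.034], [0.824, -0.567, 0.007], [-0.013, -0.032, -0.999]]) [  5.4  74.4  72.9   9.3 -70.6 104.7 -20.1]
```

```bash
python3 -m crank '{"dp":[[0.002,0.006,0],[0.005,0.012,0],[0.007,0.017,0],[0.009,0.022,0],[0.012,0.028,0],[0.014,0.034,0],[0.016,0.039,0],[0.018,0.044,0],[0.02,0.049,0],[0.023,0.055,0]],"spin":[0,0,0,0,0,0,0,0,0,0],"jaw":[0.055,0.055,0.055,0.055,0.055,0.055,0.055,0.055,0.055,0.055]}'
python3 -c "
from h import *
o,p,M=state()
print(dp([.48,.12,.23]),tilt(), np.round(o['joint_positions'],1))"
```

```text
t: 9.25
tcp_pos: [0.8892, -0.1893, 0.1574]
ee_rot: [179.7, -0.1, 55.4]
wrist_force: [0.4, -0.4, 0.4]
opening: 0.055
grip_force: 0.0
[ 0.0227 -0.5121 -0.0749] (array([ 0.27, -0.06]), [[0.567, 0.824, 0.005], [0.824, -0.567, -0.001], [0.002, 0.004, -1.0]]) [  5.4  75.2  72.9   9.3 -70.8 101.6 -20.1]
```

```bash
python3 -c "
from h import *
print(dp([.455,.24,.23]))"
python3 -m crank '{"dp":[[0.002,-0.025,-0.007],[0.004,-0.05,-0.015],[0.006,-0.08,-0.022],[0.008,-0.11,-0.03],[0.01,-0.15,-0.038],[0.012,-0.19,-0.046],[0.015,-0.23,-0.054],[0.018,-0.27,-0.062],[0.02,-0.31,-0.07],[0.023,-0.35,-0.075]],"spin":[0,0,-0.05,-0.1,-0.2,-0.3,-0.4,-0.5,-0.6,-0.7],"jaw":[0.055,0.055,0.055,0.055,0.055,0.055,0.055,0.055,0.055,0.055]}'
python3 -c "
from h import *
o,p,M=state()
print(dp([.455,.24,.23]),tilt(), np.round(o['joint_positions'],1))"
```

```text
[ 0.1074 -0.6008 -0.0751]
t: 10.5
tcp_pos: [0.6125, 0.0292, 0.2311]
ee_rot: [179.8, 0.1, 95.8]
wrist_force: [0.7, 0.2, 1.6]
opening: 0.0547
grip_force: 0.0
[ 0.2255 -0.1355  0.0003] (array([ 0.25, -0.03]), [[-0.101, 0.995, 0.004], [0.995, 0.101, -0.001], [-0.001, 0.004, -1.0]]) [-57.9  36.   75.5  89.  -35.1  82.1  25.5]
```

```bash
python3 -m crank '{"dp":[[0.025,-0.015,0],[0.05,-0.03,0],[0.075,-0.045,0],[0.1,-0.06,0],[0.125,-0.075,0],[0.15,-0.09,0],[0.175,-0.105,0],[0.2,-0.12,0],[0.225,-0.135,0],[0.225,-0.135,0]],"spin":[-0.03,-0.06,-0.1,-0.14,-0.18,-0.22,-0.26,-0.3,-0.32,-0.32],"jaw":[0.055,0.055,0.055,0.055,0.055,0.055,0.055,0.055,0.055,0.055]}'
python3 - <<'E'
from h import *
o,p,M=state(); print(tilt(), np.round(o['joint_positions'],1))
c=vision.capture('wrist'); cv2.imwrite('pics/w3.png',c['frame'][:,:,::-1])
for b in blobs(white(c,120,60),100): print(b.mean(0).round(),cv2.contourArea(b),'z70',rect(cast(c,b,.07)))
E
```

```text
t: 11.75
tcp_pos: [0.456, 0.2414, 0.23]
ee_rot: [179.8, 0.0, 114.1]
wrist_force: [0.6, 1.0, 0.1]
opening: 0.0548
grip_force: 0.0
(array([0.19, 0.04]), [[-0.409, 0.913, 0.003], [0.913, 0.409, 0.001], [-0.001, 0.003, -1.0]]) [-99.9  11.5  75.8 103.4 -11.6  73.9   2.9]
[461. 414.] 1952.0 z70 (array([768.3,  84.3]), array([248.2,  17.6]), 23.9)
[281. 349.] 1900.0 z70 (array([525.7,  88.3]), array([182.1,  32.6]), 24.0)
[481. 329.] 5893.5 z70 (array([721.2, 206.6]), array([164.2,  70.3]), 24.0)
[ 20. 310.] 1057.0 z70 (array([244.1,  12.2]), array([53.5, 36.6]), 24.0)
[285. 310.] 6884.5 z70 (array([507. , 131.3]), array([260.8,  45.4]), 23.4)
[281. 175.] 850.0 z70 (array([444.3, 264.9]), array([17.8, 50.3]), 32.1)
[333. 113.] 600.5 z70 (array([464.2, 336.2]), array([24.7, 25.2]), 71.3)
```

View pics/w3.png

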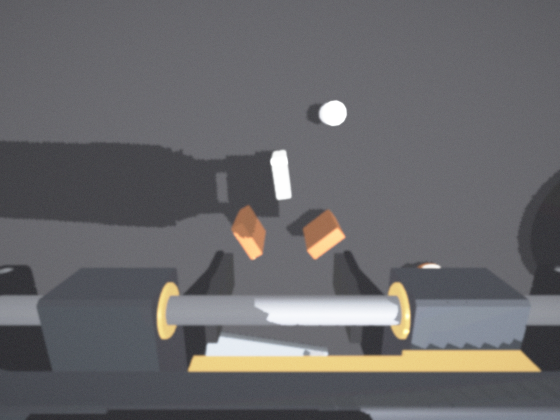

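Run:
```python
from h import *
c=vision.capture('wrist'); g=c['frame'].max(2); print(g[146:206:3,266:298:2])
m=white(c,120,60)
for y0 in (162,165,168):
    k=m.copy(); k[:y0]=0
    b=[b for b in blobs(k,100) if abs(b.mean(0)-(282,180)).max()<15][0]; print(y0,rect(cast(c,b,.07)), dp([*(rect(cast(c,b,.07))[0]/1000),.23]))
```

```text
[[113 113 111 114 112 111 112 114 116 114 112 113 113 114 113 111]
 [ 92  96  90 115 169 208 218 225 239 229 137 111 114 113 113 113]
 [ 74  75  85 194 249 251 251 252 251 251 175 117 114 113 114 113]
 [ 76  77 121 240 254 254 255 255 255 255 225 116 110 115 112 112]
 [ 78  79 224 255 255 255 255 255 255 255 254 118 111 113 113 112]
 [ 73  80 217 255 255 255 255 255 255 255 255 135 115 113 115 114]
 [ 74  76 142 255 255 255 255 255 255 255 255 155 114 113 115 111]
 [ 76  73  96 230 254 254 254 254 254 254 250 159 111 114 115 116]
 [ 77  73  83 211 254 254 254 254 254 254 253 185 115 115 114 113]
 [ 76  74  77 166 253 254 254 254 254 254 254 216 121 113 112 113]
 [ 76  75  79 138 251 254 254 254 254 254 254 234 124 113 114 114]
 [ 73  73  77 105 237 254 254 254 254 254 254 247 145 114 112 116]
 [ 72  77  74  89 226 254 254 254 254 254 254 250 155 114 114 112]
 [ 74  75  74  83 189 253 254 254 254 254 254 253 181 114 113 112]
 [ 76  75  76  74 145 252 254 254 254 254 254 254 205 120 116 111]
 [ 77  75  74  76 118 243 254 254 254 254 254 254 223 120 112 114]
 [ 78  76  72  78  98 230 254 254 254 254 254 253 233 125 114 114]
 [ 75  78  72  77  78 159 234 226 202 185 174 146 122 116 113 115]
 [ 75  71  78  74  75  76  95 114 114 111 114 111 114 112 112 112]
 [ 77  74  68  77  74  77  92 110 112 114 112 113 111 111 113 113]]
162 (array([447.9, 259.3]), array([17.8, 37.2]), 31.9) [ 0.0225 -0.0005  0.0001]
165 (array([448.5, 257.8]), array([17.8, 33.9]), 30.4) [ 0.0208 -0.0006  0.0001]
168 (array([449.2, 256.6]), array([17.8, 31.1]), 30.4) [ 0.0195 -0.0004  0.0001]
```

Run:
```python
from h import *
c=vision.capture('wrist'); m=(c['frame'].max(2)>170)
pts=[]
for y in range(168,195):
    x=np.where(m[y,262:300])[0]+262; pts.append((x[0]-.5,y,x[-1]+.5))
pts=np.array(pts); 
L=cast(c,pts[:,[0,1]],.07); Rr=cast(c,pts[:,[2,1]],.07)
for P in (L,Rr,(L+Rr)/2):
    v=cv2.fitLine(np.float32(P),cv2.DIST_L2,0,.01,.01).ravel(); print(np.degrees(np.arctan2(v[1],v[0]))%180, P.mean(0))
print('width',np.linalg.norm(L-Rr,axis=1).mean())
print('ends',cast(c,[(274,197.3),(279,160),(279,164)],.07), cast(c,[(278,149)],0))
```

```text
122.01305 [0.44159826 0.25389949]
120.89988 [0.45596867 0.26025969]
121.45058 [0.44878347 0.25707959]
width 0.01571498534351134
ends [[0.44867116 0.23931858]
 [0.43850872 0.27471221]
 [0.44003296 0.27123908]] [[0.43552599 0.27711149]]
```

```bash
python3 -m crank '{"dp":[[0.01,0,0.02],[0.021,-0.001,0.05],[0.021,-0.001,0.09],[0.021,-0.001,0.11],[0.021,-0.001,0.13],[0.021,-0.001,0.15],[0.021,-0.001,0.165],[0.021,-0.001,0.179],[0.021,-0.001,0.179],[0.021,-0.001,0.179]],"spin":[-0.06,-0.13,-0.13,-0.13,-0.13,-0.13,-0.13,-0.13,-0.13,-0.13],"jaw":[0.045,0.045,0.045,0.045,0.045,0.045,0.045,0.045,0.045,0.045]}'
python3 - <<'E'
from h import *
o,p,M=state(); print(tilt(), np.round(o['joint_positions'],1))
a=[cv2.resize(vision.capture(n)['frame'][y:y+105,x:x+140,::-1],None,fx=2.85,fy=2.85,interpolation=2) for n,x,y in (('scene',310,110),('side',160,260))]
cv2.imwrite('pics/g1.png',np.hstack(a))
E
```

```text
t: 13.15
tcp_pos: [0.4491, 0.2579, 0.0515]
ee_rot: [179.8, 0.2, 121.3]
wrist_force: [0.3, 0.7, -0.1]
opening: 0.0451
grip_force: 0.0
(array([ 0.28, -0.04]), [[-0.52, 0.854, 0.005], [0.854, 0.52, -0.001], [-0.003, 0.004, -1.0]]) [-84.1  26.6  58.9 113.5 -27.7  55.1  19.9]
```

View pics/g1.png

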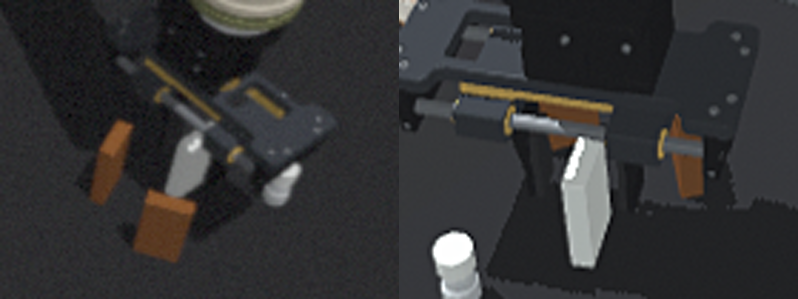

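```bash
python3 -m crank '{"dp":[[0,0,0],[0,0,0],[0,0,0],[0,0,0],[0,0,0],[0,0,0],[0,0,-0.02],[0,0,-0.05],[0,0,-0.08],[0,0,-0.1]],"spin":[0,0,0,0,0,0,0,0,0,0],"jaw":[0.005,0.005,0.005,0.005,0.005,0.005,0.005,0.005,0.005,0.005]}' 25
python3 - <<'E'
from h import *
o,p,M=state(); print(tilt(), np.round(o['joint_positions'],1))
# jig pose: yaw 14, wide tile A
th=np.radians(14.05); ux=np.array([np.cos(th),np.sin(th)]); uy=np.array([-np.sin(th),np.cos(th)])
rail=np.array([.6182,-.0513]) # top centre
tA=np.array([.5757,-.1187]); tB=np.array([.557,-.0105])
print('face',rail@ux-.010,'railmid y',rail@uy,'A',tA@ux+.03,tA@uy-rail@uy,'B',tB@ux+.03,tB@uy-rail@uy)
f=rail@ux-.010; e=tA@ux+.03
P=ux*(f+e)/2+uy*(tA@uy); print('gap centre',P,'gap',f-e, dp([*P,p[2]]))
E
```

```text
t: 14.5
tcp_pos: [0.4489, 0.2579, 0.1532]
ee_rot: [179.7, 0.1, 121.3]
wrist_force: [-0.7, 0.6, -0.2]
opening: 0.0136
grip_force: 25.0
(array([0.3 , 0.03]), [[-0.52, 0.854, 0.005], [0.854, 0.52, 0.0], [-0.002, 0.005, -1.0]]) [-93.4  17.5  68.2 108.7 -17.8  65.4  12.7]
face 0.5772520508509742 railmid y -0.19984483673921824 A 0.5596608706348162 -0.05506601457623392 B 0.5677878520353141 0.05443687202186434
gap centre [ 0.61333499 -0.10928165] gap 0.01759118021615802 [-0.3992 -0.0503  0.0007]
```

```bash
python3 -m crank '{"dp":[[-0.04,-0.005,-0.01],[-0.085,-0.01,-0.02],[-0.13,-0.015,-0.02],[-0.18,-0.022,-0.02],[-0.23,-0.03,-0.02],[-0.28,-0.036,-0.02],[-0.33,-0.042,-0.02],[-0.37,-0.047,-0.02],[-0.399,-0.05,-0.02],[-0.399,-0.05,-0.02]],"spin":[0.03,0.06,0.1,0.14,0.18,0.22,0.26,0.3,0.301,0.301],"jaw":[0.005,0.005,0.005,0.005,0.005,0.005,0.005,0.005,0.005,0.005]}'
python3 - <<'E'
from h import *
o,p,M=state(); print(tilt(), np.round(o['joint_positions'],1), dp([.6133,-.1093,p[2]]))
c=vision.capture('wrist'); cv2.imwrite('pics/w4.png',c['frame'][:,:,::-1])
for b in blobs(white(c,225,60),300): print(b.mean(0).round(),'z36',rect(cast(c,b,.036)),'z40',rect(cast(c,b,.04)))
E
```

```text
t: 15.75
tcp_pos: [0.6129, -0.1117, 0.1727]
ee_rot: [179.8, 0.2, 103.9]
wrist_force: [0.4, 1.3, -0.8]
opening: 0.014
grip_force: 25.0
(array([ 0.25, -0.16]), [[-0.24, 0.971, 0.004], [0.971, 0.24, -0.003], [-0.004, 0.004, -1.0]]) [-38.3  32.9  62.1  91.5 -30.   73.7  42.4] [ 0.0022  0.0009 -0.    ]
[265. 218.] z36 (array([ 600.4, -126.2]), array([10.6, 34.3]), 10.8) z40 (array([ 600.3, -124.9]), array([10.5, 33.8]), 10.8)
[239. 176.] z36 (array([568.6, -94.5]), array([58.3, 12.6]), 13.8) z40 (array([568.9, -93.6]), array([57.5, 12.5]), 13.8)
[244.  72.] z36 (array([556. ,  -9.8]), array([58.8, 61.5]), 13.9) z40 (array([556.5, -10.1]), array([57.9, 60.6]), 13.9)
[531.  49.] z36 (array([783.2,  58. ]), array([67.5, 76.5]), 5.8) z40 (array([780.5,  56.7]), array([66.6, 75.5]), 5.8)
```

View pics/w4.png

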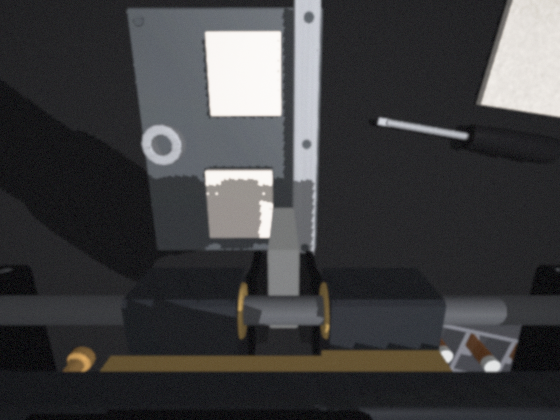

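Run:
```python
from h import *
o,p,M=state()
c=vision.capture('wrist'); F=c['frame'].astype(int)
for y in (180,190,200): print(y,F[y,262:302:2].max(1))
for y in (212,220,235): print(y,F[y,262:304:2].max(1))
g=cv2.GaussianBlur(c['frame'].max(2),(3,3),0).astype(int)
def edge(y,a,b,sgn):
    d=sgn*np.diff(g[y,a:b]); k=d.argmax(); return a+k+.5
ux=M[:2,1]; ux=np.array([np.cos(np.radians(14.05)),np.sin(np.radians(14.05))])
rows=np.arange(25,190,6); E=np.array([(edge(y,284,304,1),y) for y in rows]); 
P=cast(c,E,.04); print('rail',np.round(P@ux*1000,1), 'fit ang',np.degrees(np.arctan2(*(np.polyfit(P[:,1],P[:,0],1)[0],1))))
rows=np.arange(174,206,3); E=np.array([(edge(y,264,284,-1),y) for y in rows]); print(E[:,0]); print('tileA',np.round(cast(c,E,.036)@ux*1000,1))
rows=np.arange(40,112,8); E=np.array([(edge(y,272,288,-1),y) for y in rows]); print('tileB',np.round(cast(c,E,.036)@ux*1000,1))
print('tcp x',p[:2]@ux*1000,'tool y ang',np.degrees(np.arctan2(M[1,1],M[0,1])))
for nm,a,b,s in(('L',262,280,1),('R',288,304,-1)):
  print(nm,[(y,edge(y,a,b,s)) for y in (212,216,220)])
```

```text
180 [251 251 250 250 248 162  64  60  63  59  61  60  60  61  62 100 157 184
 200 189]
190 [156 155 152 152 148 101  56  59  60  60  61  58  62  59  63  82 105 110
 109 111]
200 [165 178 170 155 147 104  63  59  60  58  61  60  59  59  65  85 106 110
 111 109]
212 [240 250 250 250 247 183 122 120 119 118 120 116 121 117 120 119 113 111
 108 107 106]
220 [246 250 250 249 238 149 120 122 119 120 119 119 122 119 121 120 118 108
 109 108 106]
235 [249 250 250 245 162 121 119 117 120 119 119 121 120 120 121 117 122 114
 112 107 106]
rail [577.8 577.  577.1 577.1 577.2 577.2 577.2 577.3 577.3 577.3 577.4 577.4
 577.5 577.5 577.5 577.6 577.6 576.8 576.9 576.9 576.9 577.  577.  577.1
 577.1 577.1 577.2 576.3] fit ang -13.850689863270173
[271.5 271.5 272.5 271.5 271.5 271.5 271.5 271.5 271.5 271.5 272.5]
tileA [558.6 558.6 559.4 558.5 558.5 558.4 558.4 558.4 558.4 558.3 559.2]
tileB [566.9 566.9 566.9 567.7 566.9 566.9 566.8 566.8 566.8]
tcp x 567.9087152154194 tool y ang 13.99073558171577
L [(212, np.float64(262.5)), (216, np.float64(262.5)), (220, np.float64(262.5))]
R [(212, np.float64(294.5)), (216, np.float64(294.5)), (220, np.float64(294.5))]
```

```bash
python3 -m crank '{"dp":[[0,0,0.02],[0,0,0.04],[0,0,0.06],[0,0,0.075],[0,0,0.085],[0,0,0.092],[0,0,0.099],[0,0,0.104],[0,0,0.108],[0,0,0.109]],"spin":[0,0,0,0,0,0,0,0,0,0],"jaw":[0.005,0.005,0.005,0.005,0.005,0.005,0.005,0.005,0.005,0.005]}'
python3 - <<'E'
from h import *
o,p,M=state(); print(tilt(), np.round(o['joint_positions'],1))
a=[cv2.resize(vision.capture(n)['frame'][y:y+105,x:x+140,::-1],None,fx=2.85,fy=2.85,interpolation=2) for n,x,y in (('scene',170,160),('side',240,140))]
cv2.imwrite('pics/p1.png',np.hstack(a))
E
```

```text
t: 17.1
tcp_pos: [0.6136, -0.109, 0.063]
ee_rot: [179.8, 0.1, 104.1]
wrist_force: [0.2, 0.0, 3.1]
opening: 0.0141
grip_force: 25.0
(array([ 0.25, -0.06]), [[-0.244, 0.97, 0.004], [0.97, 0.244, -0.001], [-0.002, 0.004, -1.0]]) [-34.9  39.2  56.2  97.  -35.9  63.4  46.2]
```

View pics/p1.png

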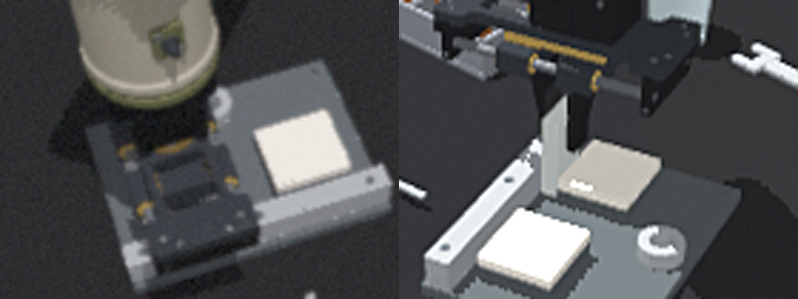

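```bash
python3 -m crank '{"dp":[[0,0,0],[0,0,0],[0,0,0],[0,0,0],[0,0,0],[0,0,-0.01],[0,0,-0.03],[0,0,-0.06],[0,0,-0.09],[0,0,-0.11]],"spin":[0,0,0,0,0,0,0,0,0,0],"jaw":[0.025,0.04,0.04,0.04,0.04,0.04,0.04,0.04,0.04,0.04]}'
python3 - <<'E'
from h import *
o,p,M=state(); print(tilt(), np.round(o['joint_positions'],1))
a=cv2.resize(vision.capture('wrist')['frame'][100:300,150:400,::-1],None,fx=1.6,fy=1.6,interpolation=2)
b=cv2.resize(vision.capture('side')['frame'][140:240,240:365,::-1],None,fx=3.2,fy=3.2,interpolation=2)
cv2.imwrite('pics/p2.png',np.hstack([a,b]))
th=np.radians(14.05); ux=np.array([np.cos(th),np.sin(th)]); uy=np.array([-np.sin(th),np.cos(th)])
P=ux*(.5586-.06-.045)+uy*(-.2549); print(P,dp([*P,p[2]]))
E
```

```text
t: 18.45
tcp_pos: [0.6136, -0.1092, 0.1758]
ee_rot: [179.6, 0.1, 104.1]
wrist_force: [-0.0, -0.1, -0.8]
opening: 0.0399
grip_force: 0.0
(array([ 0.38, -0.06]), [[-0.243, 0.97, 0.007], [0.97, 0.243, -0.001], [-0.003, 0.006, -1.0]]) [-38.6  32.7  62.2  91.4 -29.9  73.8  42.3]
[ 0.50191191 -0.13715466] [ 0.0003 -0.1156 -0.0008]
```

View pics/p2.png

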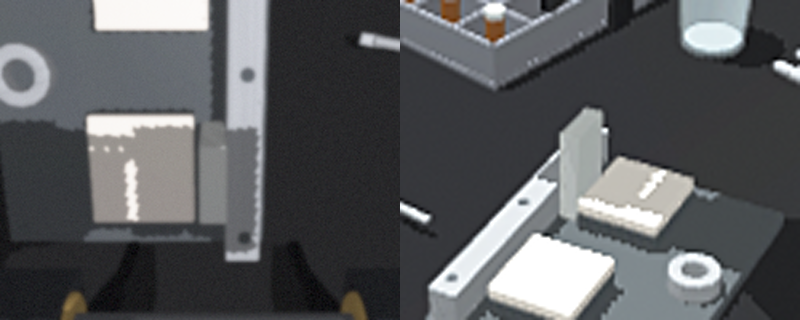

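```bash
python3 -m crank '{"dp":[[0,-0.013,0],[0,-0.026,0],[0,-0.039,0],[0,-0.052,0],[0,-0.065,0],[0,-0.078,0],[0,-0.091,0],[0,-0.104,0],[0,-0.116,0],[0,-0.116,0]],"spin":[0.17,0.34,0.51,0.68,0.85,1.02,1.19,1.36,1.53,1.57],"jaw":[0,0,0,0,0,0,0,0,0,0]}' 20
python3 - <<'E'
from h import *
o,p,M=state(); print(tilt(), np.round(o['joint_positions'],1))
th=np.radians(14.05); ux=np.array([np.cos(th),np.sin(th)]); uy=np.array([-np.sin(th),np.cos(th)])
P=ux*(.5586-.06-.030)+uy*(-.2549); print(P,dp([*P,.036]), 'pushx',.4986-p[:2]@ux)
E
```

```text
t: 19.8
tcp_pos: [0.4995, -0.1371, 0.1721]
ee_rot: [180.0, -0.2, 13.9]
wrist_force: [-0.1, 0.3, 0.1]
opening: 0.0006
grip_force: 0.0
(array([0.21, 0.03]), [[0.971, 0.24, 0.004], [0.24, -0.971, 0.001], [0.004, 0.0, -1.0]]) [-53.2  20.3  76.1 107.4 -21.3  68.7 -46.1]
[ 0.51646318 -0.13351313] [0.0168 0.0005 0.1362] pushx 0.04734873027740133
```

```bash
python3 -m crank '{"dp":[[0.005,0,0.03],[0.01,0,0.06],[0.013,0,0.085],[0.017,0,0.105],[0.017,0,0.12],[0.017,0,0.13],[0.017,0,0.136],[0.022,0,0.136],[0.027,0,0.136],[0.03,0,0.136]],"spin":[0,0,0,0,0,0,0,0,0,0],"jaw":[0,0,0,0,0,0,0,0,0,0]}'
python3 - <<'E'
from h import *
o,p,M=state(); print(tilt(), np.round(o['joint_positions'],1))
ux=np.array([np.cos(np.radians(14.05)),np.sin(np.radians(14.05))])
print('to tile contact', .4986-.0095-p[:2]@ux, np.round(o['wrist_force'],1))
E
```

```text
t: 21.05
tcp_pos: [0.531, -0.1297, 0.0372]
ee_rot: [179.9, -0.3, 14.2]
wrist_force: [0.1, -0.5, 0.0]
opening: 0.0003
grip_force: 0.0
(array([ 0.29, -0.06]), [[0.97, 0.245, 0.005], [0.245, -0.97, -0.001], [0.005, 0.002, -1.0]]) [-38.6  33.7  59.6 109.9 -35.   56.6 -38.7]
to tile contact 0.005456730022805445 [ 0.1 -0.5  0. ]
```

Now push in slowly: about 5.5 mm to contact, then about 4.6 mm until it is flush.

```bash
python3 -m crank '{"dp":[[0.002,0,0],[0.004,0,0],[0.005,0,0],[0.006,0,0],[0.007,0,0],[0.008,0,0],[0.009,0,0],[0.01,0,0],[0.01,0,0],[0.01,0,0]],"spin":[0,0,0,0,0,0,0,0,0,0],"jaw":[0,0,0,0,0,0,0,0,0,0]}'
```

```text
t: 22.3
tcp_pos: [0.5389, -0.1278, 0.0367]
ee_rot: [179.9, -0.1, 14.1]
wrist_force: [-7.0, -0.7, 5.1]
opening: 0.0002
grip_force: 3.7
```

```bash
python3 -m crank '{"dp":[[0.001,0,0],[0.001,0,0],[0.002,0,0],[0.002,0,0],[0.003,0,0],[0.003,0,0],[0.003,0,0],[0.003,0,0],[0.003,0,0],[0.003,0,0]],"spin":[0,0,0,0,0,0,0,0,0,0],"jaw":[0,0,0,0,0,0,0,0,0,0]}'
python3 - <<'E'
from h import *
a=cv2.resize(vision.capture('scene')['frame'][160:260,185:310,::-1],None,fx=3.2,fy=3.2,interpolation=2)
b=cv2.resize(vision.capture('side')['frame'][140:240,240:365,::-1],None,fx=3.2,fy=3.2,interpolation=2)
cv2.imwrite('pics/p3.png',np.hstack([a,b]))
E
```

```text
t: 23.55
tcp_pos: [0.5392, -0.1279, 0.0363]
ee_rot: [-180.0, 0.1, 14.0]
wrist_force: [-18.6, -2.0, 14.0]
opening: 0.0005
grip_force: 9.4
```

View pics/p3.png

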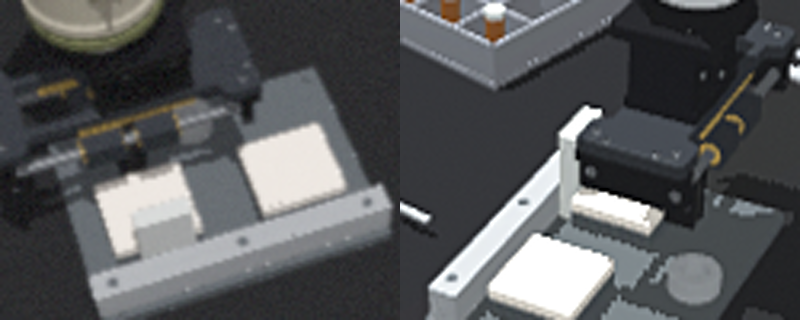

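```bash
python3 -c "
from cell import order
print(order.hand_in())"
```

```text
the job is handed in; nothing more can be done
None
```

The job is handed in: the spacer stands square in the wide gap behind the right-hand tile (the one at y ≈ −0.12 m), and the arm is holding that tile pressed against it and the rail at about 18 N. The hand-in returned no verdict; my evidence is the last picture and the tile no longer moving under more push.

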